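# Couple the hold-down bar to the pattern board's ball post

## Robot

A 7-joint arm with a two-finger parallel gripper is mounted at the origin on the work surface. World frame = base frame: x ahead of the robot, y to its left, z up, the work surface at z = 0. Lengths are in m, angles in rad, forces in N, time in s.
With the tool pointing down it reaches from about 0.4 to 0.9 m from the base axis. Payload 5.5 kg.
Tool frame: the origin (TCP) lies midway between the tips of the shut fingers; the grasp point (between the pads) lies 19 mm behind it (manip.grip_depth is the distance from the TCP to the grasp point, in m); z points along the fingers, x is the direction in which the jaws open and shut, and the axes are right-handed (so a half turn about z gives the same grasp; the last joint's range is limited). The gripper opens to 92 mm and grips with 3 to 60 N. Pads are 19 mm wide; open, the fingers measure 130 mm over their backs; the gripper's body (75 mm by 190 mm) begins 47 mm behind the grasp point.
Start: joints at [1.401, 0.501, -0.427, 1.55, 0.221, 1.138, -0.21], TCP at [0.273, -0.59, 0.227] pointing down, gripper open.
Joint ranges: [-2.88, 2.88], [-0.31, 2.03], [-1.54, 1.56], [0.2, 2.42], [-1.41, 4.55], [0.19, 2.02], [-2.57, 2.57]. Speed limits (rad/s): [2.57, 2.57, 3.14, 3.14, 3.14, 3.14, 3.14].

## Interface

Orientations are given as a unit quaternion [x, y, z, w].
In Python, from bench import manip, effector, viewer gives the robot as it stands. Calls block until the motion is done:
- manip.move_pose(position, orientation): joint-space move of the TCP to a pose.
- manip.servo_line(position, ori=None, vel=0.15): straight line of the TCP; ori=None keeps the orientation; vel is the mean speed in m/s.
- manip.movej(angles): joint-space move.
- effector.open_jaws() and effector.close(f_grip=None): open the fingers fully, or close them until they stop; f_grip is the grip in N (None keeps the last).
- manip.sleep(seconds).
- manip.solve_ik(position, orientation): joint angles nearest the present ones, or None.
- viewer.get_image(name): name is "scene" or "top" or "wrist"; returns the picture (420x560x3 uint8, red, green, blue); there is no depth.
- viewer.get_calibration(name): a dict with "vfov" (degrees; the focal length in pixels is half the picture's height over the tangent of half this angle, whatever the lens; pixels are square), "cx", "cy" (the principal point, pixels), "dist_coeffs" ([k1, k2, p1, p2, k3] as OpenCV has them; the pictures are not rectified), "eye" and "attitude" of the camera in the world. Camera axes: x right, y down, z forward; pixel columns grow to the right and rows downward; lengths in m; the calibration is good to about 2 mm. A picture is of the moment at which its call begins: read the wrist's pose just before it. get_calibration takes no time and is no camera call; for the wrist camera it gives the pose at the moment of the call.
A pose or a line that the arm cannot do raises manip.PlanningError and nothing moves.
- manip.hand_in(): hands the job in, once; it reports no verdict.
Readings, each from a call of its own:
- manip.current_clock(): time.
- manip.current_q(): joint angles.
- manip.current_joint_velocities(): joint speeds.
- manip.current_tau(): joint torques, N m.
- manip.current_tool_pos(): TCP position.
- manip.current_tcp_rot(): TCP orientation.
- manip.current_force(): force on the tool from outside, world axes, zero at the start.
- manip.current_wrist_torque(): the same for the moment, N m.
- manip.current_finger_gap(): finger opening in m.
Only numpy, scipy, OpenCV 4.12 (cv2) and the standard library are available. Lean on these libraries where they do the work, as an engineer would, in place of code of your own. Each camera call takes 0.05 s, during which the arm holds its last target.

## Task

Couple the loose hold-down bar to the ball post of the pattern board: raise the bar's handle fully; holding the bar, lower its socket over the ball, its rubber foot over the white pattern plate, until you feel it rest lightly on the post, pause there, and only then let go; then press the handle fully down to lock it. Do not drop the bar or press it hard on the board or post, let go when done, and leave the mallet, jar and bowl where they are.

Things in the scene. Friction and masses are not known exactly. Their poses are not given: they have to be found in the camera images.
- bar_grip (a point): Middle of the bare part of the bar, a flat aluminium strip on edge, 10 mm wide (y) and 20 mm tall, bare from 62 to 148 mm behind the socket's axis. This point is 105 mm behind the socket's axis and 32 mm above the bar's underside; the bar balances about 100 mm behind the socket's axis. Axes: x along the bar towards the socket head, y across, z up.
- socket (a point): Where the ball's centre lies when home: on the head's axis, 24 mm above its rim, 105 mm ahead (+x) of bar_grip and 8 mm below it. Open below: a flared mouth about 54 mm wide narrows over 13 mm to a 42 mm bore; the flat roof, 19 mm above this point, lands on the ball. If the wall catches on the ball the bar stops 11 mm or more too high, pushed sideways towards the ball. Axes as bar_grip.
- bar_foot (a point): Middle of the rubber sole (40 mm across) under the bar's weight, 170 mm behind (-x) the socket's axis, level with the socket's rim. Axes as bar_grip.
- hinge (a point): Axle of the steel handle, across the bar (its y): 29 mm behind the socket's axis and 38 mm above the bar's underside. Axes as bar_grip.
- handle_end (a point): Middle of the round cross roll (14 mm across, 20 mm long across the bar) at the free end of the steel handle, a strip 12 mm wide and 8 mm thick. When down the handle lies above the bar, pointing to the weight; this point is then 86 mm behind and 20 mm above the axle (88 mm from it), 16 mm above the bar's top edge. Gripped firmly, the roll may not turn and the bar lifts. Axes turn with the handle.
- handle (a joint): Handle angle, rad: 0 down (locked), growing as the free end swings up and over towards the socket head; stop at 1.7, a little past upright; the lower stop gives. It stays where left; friction takes about 1 N at handle_end. A jaw swings with it: when down it sits beneath the ball (it catches on a ball not fully in); above about 0.8 the mouth is free.
- post_foot (a point): Middle of the fixed board's steel base (table height), where the post stands. The post, with a steel ball 38 mm across, is clamped through an oversize hole and screwed up or down: the ball's centre lies within 5 mm of this point along x and along y and 55 to 63 mm above the table; exactly where is not reported: feel. At 55 mm the coupled bar is level. Axes: x from board to post, y across, z up.
- plate_mid (a point): Middle of the top of the white pattern plate (120 mm along x, 110 mm along y) that lies on the wooden board (150 x 130 mm), 31 mm above the table and 170 mm behind (-x) post_foot. Axes as post_foot.
- fixture: The pattern board, fixed to the table: a steel base (90 mm wide) with post and ball, and a wooden board 150 x 130 mm, 28 mm high, with a white plate. Origin and axes as post_foot. The held bar should rest on it with about 2 to 12 N for a moment (0.3 s or more); it must never bear more than 25 N while the bar or its handle is held or pressed.
- bar: The loose hold-down bar, about 0.7 kg, standing on the table: an eight-sided aluminium socket head (about 66 mm across, 49 mm tall) at one end, a round dark weight with a rubber sole (44 mm across, 42 mm tall) at the other, a strip between them and a steel handle above. Origin on the socket's axis at the rim (underside); axes as bar_grip.
- mallet: Wooden mallet lying on the table, 260 mm long, 55 mm wide, 44 mm high; a bystander. Origin under its head's middle, handle to +y.
- jar: Glass jar, 72 mm across, 100 mm tall; a bystander. Origin under its middle.
- bowl: White bowl, 110 mm across, 50 mm high; a bystander. Origin under its middle.
Things that resemble listed ones, but are neither listed nor needed, are in the scene too. Of the things like the bar, leave any that is green; of the rest the larger one is meant.

How it is judged:
By the outcome, as a careful person would: the job done as asked, in the order asked, and still so for the second after the job is handed in, with the robot touching nothing.
It also fails if it takes over 72 s, if anything falls off the work surface, if the arm or the gripper's body presses on something with over 40 N, if the wrist force passes 120 N, or if a joint passes its speed limit or range.

## Working session

There is one attempt and no reset: what is moved stays moved. The work goes in short steps, each a Python script; the robot and the scene stay as the last script left them, time stands still between calls to the robot, and variables do not carry over. Pictures are saved under pics/ and viewed, and the job is handed in when it is done.

```bash
ls -la; mkdir -p pics; python3 - <<'E'
from bench import manip, effector, viewer
import cv2
for n in ["scene","top","wrist"]:
    c=viewer.get_calibration(n); print(n,c)
    im=viewer.get_image(n); cv2.imwrite(f"pics/{n}0.png",im[:,:,::-1])
print(manip.current_clock(),manip.current_tool_pos(),manip.current_tcp_rot(),manip.current_force(),manip.current_finger_gap(),manip.grip_depth)
E
```

```text
total 12
drwxr-xr-x  3 agent agent 4096 Dec  7 14:06 .
drwxr-xr-x 23 root  root  4096 Dec  7 14:06 ..
drwxr-xr-x  2 agent agent 4096 Dec  7 14:06 pics
scene {'vfov': 44.100206393934066, 'cx': 276.2209242002064, 'cy': 206.01809879827897, 'dist_coeffs': array([-0.07638279,  0.        ,  0.        ,  0.        ,  0.        ]), 'eye': array([1.38068173, 0.61705846, 0.91769955]), 'attitude': array([ 0.3926065 ,  0.8234443 , -0.36679324, -0.18237966])}
top {'vfov': 47.01279145482898, 'cx': 281.25040780942294, 'cy': 207.8251084895862, 'dist_coeffs': array([-0.05312989,  0.        ,  0.        ,  0.        ,  0.        ]), 'eye': array([0.32364642, 0.01952743, 1.46621153]), 'attitude': array([-0.69987315,  0.70815583, -0.06716963,  0.06466167])}
wrist {'vfov': 69.59395819881574, 'cx': 279.1254510399761, 'cy': 213.2888698733878, 'dist_coeffs': array([-0.0685436,  0.       ,  0.       ,  0.       ,  0.       ]), 'eye': array([ 0.34480778, -0.55677666,  0.38474478]), 'attitude': array([ 0.83287533, -0.53326953, -0.08021511,  0.12453045])}
0.15 [ 0.27235699 -0.58960007  0.22590429] [ 8.42441534e-01 -5.38787251e-01 -6.11397178e-04 -4.31225490e-04] [ 0.08325242 -0.3945501  -0.02574315] 0.09176782199364827 0.0188
```

View pics/scene0.png

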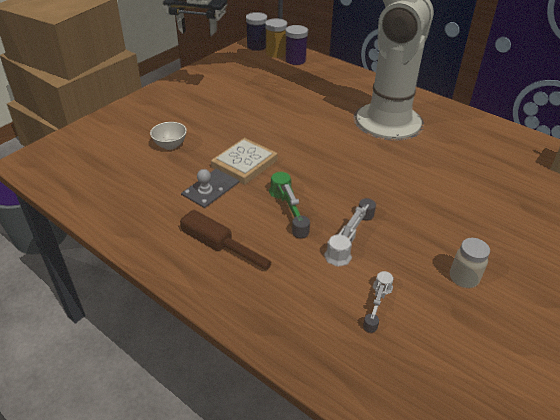

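View pics/top0.png

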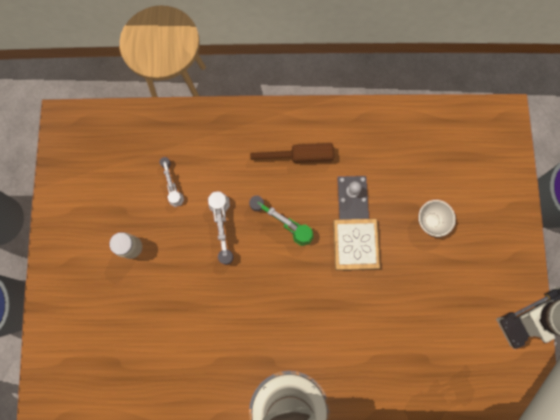

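View pics/wrist0.png

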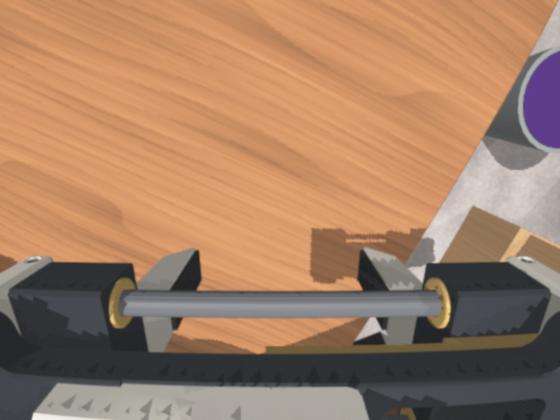

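The scene and top views show the meant bar, the larger white one: head at (339,249) in scene and (218,201) in top, weight at (366,209) and (226,257). The board's post is at (204,176) and (353,187), its plate at (245,157) and (357,244). The green bar and the small white bar are decoys. The wrist view shows only bare table.

```bash
cat > h.py <<'E'
import numpy as np, cv2
from scipy.spatial.transform import Rotation as R
from bench import manip, effector, viewer
def cam(n): return viewer.get_calibration(n)
def K(c):
    f=210/np.tan(np.radians(c['vfov'])/2); return np.array([[f,0,c['cx']],[0,f,c['cy']],[0,0,1.]])
def ray(c,uv):
    p=cv2.undistortPoints(np.array([[uv]],float),K(c),np.array(c['dist_coeffs']))[0,0]
    d=R.from_quat(c['attitude']).apply([p[0],p[1],1]); return np.array(c['eye']),d/np.linalg.norm(d)
def onz(c,uv,z):
    e,d=ray(c,uv); return e+d*(z-e[2])/d[2]
def tri(c1,u1,c2,u2):
    A=[];b=[]
    for c,u in((c1,u1),(c2,u2)):
        e,d=ray(c,u); P=np.eye(3)-np.outer(d,d); A.append(P);b.append(P@e)
    A=np.array(A).reshape(-1,3);b=np.array(b).ravel(); x=np.linalg.lstsq(A,b,rcond=None)[0]
    return x,np.linalg.norm(A@x-b)
def proj(c,X):
    q=R.from_quat(c['attitude']); Xc=q.inv().apply(np.atleast_2d(np.array(X,float))-c['eye'])
    return cv2.projectPoints(Xc,np.zeros(3),np.zeros(3),K(c),np.array(c['dist_coeffs']))[0][:,0]
def down(yaw):
    # tool z down, tool x (jaw dir) at world angle yaw
    x=np.array([np.cos(yaw),np.sin(yaw),0]);z=np.array([0,0,-1.]);y=np.cross(z,x)
    return R.from_matrix(np.c_[x,y,z]).as_quat()
E
python3 - <<'E'
from h import *
t=cam('top')
for n,uv,z in [('head',(218,201),.05),('wt',(226,257),.042),('ball',(354,187),.06),('plate',(357,244),.031),('smallhead',(175,199),.03),('smallend',(165,161),.02),('greenhead',(303,234),.05),('greenwt',(257,203),.04),('mal',(315,153),.04),('malend',(252,156),.02),('jar',(122,245),.1),('bowl',(437,218),.05)]:
    print(n,onz(t,uv,z).round(3))
s=cam('scene')
print('head',tri(t,(218,201),s,(339,243))); print('ball',tri(t,(354,187),s,(204,176)));print('plate',tri(t,(357,244),s,(245,157)))
ims=viewer.get_image('scene')[:,:,::-1]; imt=viewer.get_image('top')[:,:,::-1]
cv2.imwrite('pics/sc_bar.png',cv2.resize(ims[190:275,310:400],None,fx=6,fy=6,interpolation=cv2.INTER_CUBIC))
cv2.imwrite('pics/tp_bar.png',cv2.resize(imt[185:270,190:260],None,fx=6,fy=6,interpolation=cv2.INTER_CUBIC))
E
```

```text
head [0.614 0.202 0.05 ]
wt [0.447 0.177 0.042]
ball [ 0.65  -0.206  0.06 ]
plate [ 0.482 -0.212  0.031]
smallhead [0.626 0.336 0.03 ]
smallend [0.749 0.373 0.02 ]
greenhead [ 0.512 -0.05   0.05 ]
greenwt [0.609 0.086 0.04 ]
mal [ 0.763 -0.093  0.04 ]
malend [0.762 0.102 0.02 ]
jar [0.479 0.469 0.1  ]
bowl [ 0.555 -0.453  0.05 ]
head (array([0.61475857, 0.20472381, 0.04237633]), np.float64(0.0027582364700577703))
ball (array([ 0.64928324, -0.20428065,  0.05891658]), np.float64(0.002587158272459051))
plate (array([ 0.48084317, -0.21043779,  0.0237763 ]), np.float64(0.005073186964214623))
```

```bash
python3 -c "
import cv2,numpy as np
a=cv2.imread('pics/sc_bar.png');b=cv2.imread('pics/tp_bar.png');h=max(a.shape[0],b.shape[0])
c=np.zeros((h,a.shape[1]+b.shape[1],3),np.uint8);c[:a.shape[0],:a.shape[1]]=a;c[:b.shape[0],a.shape[1]:]=b
s=800/c.shape[1]
cv2.imwrite('pics/bar2.png',cv2.resize(c,None,fx=min(s,1),fy=min(s,1)))"
```

```text
(no output)
```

View pics/bar2.png

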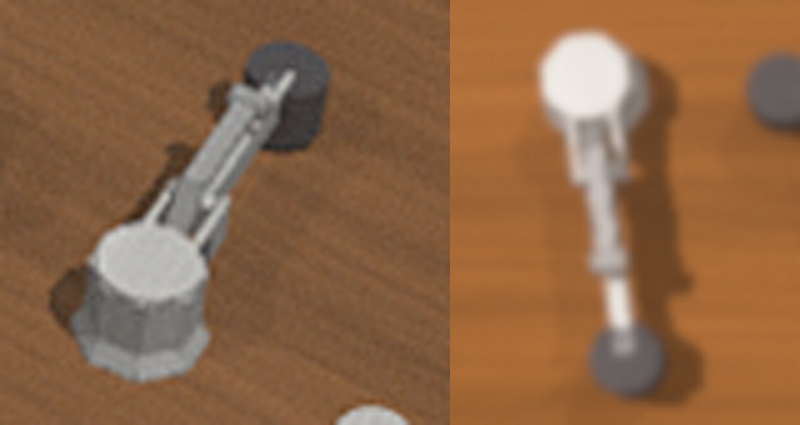

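The crops show the bar lying upright with the handle down, its roll just short of the weight. I'll look closer with the wrist camera, first over the board, then over the bar.

```bash
python3 - <<'E'
from h import *
c=cam('wrist'); q0=manip.current_tcp_rot(); p0=manip.current_tool_pos()
print('cam in tool',R.from_quat(q0).inv().apply(c['eye']-p0).round(4), 'axis in tool',R.from_quat(q0).inv().apply(ray(c,(c['cx'],c['cy']))[1]).round(3))
for n,p in [('bar',(.51,.187,.05)),('bo',(.65,-.205,.1)),('bog',(.545,-.208,.1))]:
  for th in (8.5,2):
    for s in (90,-90):
      a=manip.solve_ik(p,down(np.radians(th+s))); print(n,th,s,None if a is None else np.round(a,2))
E
```

```text
cam in tool [ 0.0004 -0.0795 -0.159 ] axis in tool [0.001 0.293 0.956]
bar 8.5 90 [ 0.17  0.65 -0.73  1.94  0.6   0.79  0.81]
bar 8.5 -90 [ 0.19  0.66 -0.76  1.93  0.63  0.8  -2.35]
bar 2 90 [ 0.17  0.65 -0.73  1.94  0.6   0.79  0.7 ]
bar 2 -90 [ 0.17  0.65 -0.74  1.94  0.61  0.79 -2.44]
bo 8.5 90 [ 0.88  0.89 -0.98  1.55  0.79  1.14  1.45]
bo 8.5 -90 [ 0.59  0.7  -0.48  1.56  0.37  0.97 -1.42]
bo 2 90 [ 0.87  0.88 -0.97  1.55  0.78  1.14  1.34]
bo 2 -90 [ 0.58  0.7  -0.46  1.56  0.35  0.97 -1.52]
bog 8.5 90 [ 1.03  0.73 -0.98  1.81  0.72  1.01  1.47]
bog 8.5 -90 [ 0.71  0.56 -0.51  1.82  0.35  0.86 -1.39]
bog 2 90 [ 1.02  0.72 -0.96  1.81  0.7   1.    1.37]
bog 2 -90 [ 0.69  0.55 -0.49  1.82  0.33  0.85 -1.49]
```

```bash
python3 - <<'E'
from h import *
import pickle
out={}
def view(name,head,th,dx,dy,z):
    u=np.array([np.cos(th),np.sin(th)]);v=np.array([-u[1],u[0]])
    p=np.array(head[:2])+dx*u+dy*v
    manip.move_pose([*p,z],down(th+np.pi/2)); c=cam('wrist'); im=viewer.get_image('wrist')
    cv2.imwrite(f'pics/{name}.png',im[:,:,::-1]); out[name]=c; print(name,manip.current_clock(),manip.current_tool_pos().round(4))
view('b1',(.65,-.206),.035,-.02,-.05,.22)
view('b2',(.65,-.206),.035,-.02,.05,.22)
view('r1',(.614,.203),.149,-.02,-.05,.22)
view('r2',(.614,.203),.149,-.02,.05,.22)
pickle.dump(out,open('cams.pkl','wb'))
E
python3 -c "
import cv2,numpy as np
for a in 'br':
  cv2.imwrite(f'pics/{a}12.png',np.hstack([cv2.resize(cv2.imread(f'pics/{a}{i}.png'),(400,300)) for i in (1,2)]))"
```

```text
b1 2.0833 [ 0.6312 -0.2583  0.2198]
b2 2.6167 [ 0.6281 -0.1578  0.22  ]
r1 3.8417 [0.6027 0.1477 0.2196]
r2 4.375 [0.5876 0.248  0.2197]
```

View pics/b1.png

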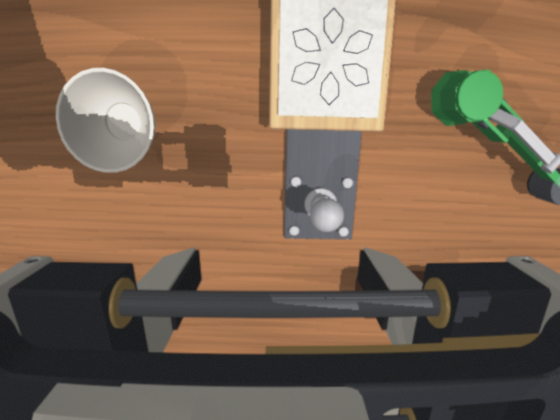

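View pics/b2.png

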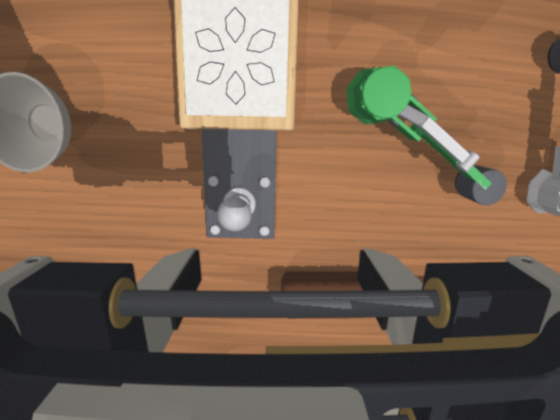

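View pics/r1.png

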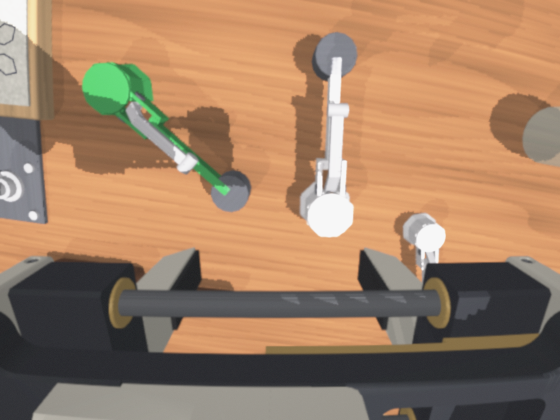

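View pics/r2.png

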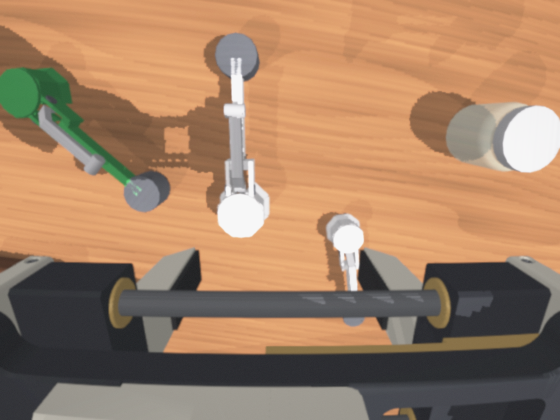

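The wrist views are clear:
- **b1:** ball at (325,214), base screws around (295,182) to (343,232), plate centred on (333,56).
- **b2:** ball at (234,213), plate at (236,55).
- **r1:** head top at (329,214), roll at (339,109), weight at (335,54).
- **r2:** head at (241,214), roll at (235,110), weight at (237,55).

Next I'll fit these properly.

```bash
python3 - <<'E'
from h import *
I={n:cv2.imread(f'pics/{n}.png') for n in ('b1','b2','r1','r2')}
def crop(n,x,y,w=35,h=35): return cv2.resize(I[n][y-h:y+h,x-w:x+w],None,fx=5,fy=5,interpolation=cv2.INTER_CUBIC)
a=np.hstack([crop('b1',325,210),crop('b2',236,210)]);b=np.hstack([crop('r1',329,205),crop('r2',241,205)])
cv2.imwrite('pics/cr1.png',cv2.resize(np.vstack([a,b]),(600,600)))
# white mask head tops
for n,x,y in(('r1',329,214),('r2',241,214)):
    g=cv2.cvtColor(I[n],cv2.COLOR_BGR2GRAY); print(n,g[y-35:y+35:3,x].tolist(), g[y,x-35:x+35:3].tolist())
for n,x,y in(('b1',325,214),('b2',234,213)):
    g=cv2.cvtColor(I[n],cv2.COLOR_BGR2GRAY); print(n,g[y-25:y+25:2,x].tolist(), g[y,x-25:x+25:2].tolist())
E
```

```text
r1 [219, 222, 223, 223, 154, 240, 247, 247, 247, 247, 247, 247, 247, 247, 247, 247, 247, 247, 247, 244, 180, 178, 179, 177] [151, 120, 150, 184, 170, 247, 247, 247, 247, 247, 247, 247, 247, 247, 247, 247, 247, 247, 247, 247, 178, 176, 178, 179]
r2 [144, 148, 148, 205, 191, 231, 247, 247, 247, 247, 247, 247, 247, 247, 247, 247, 247, 247, 247, 246, 182, 177, 178, 177] [182, 182, 182, 154, 242, 247, 247, 247, 247, 247, 247, 247, 247, 247, 247, 247, 247, 247, 247, 234, 235, 194, 178, 178]
b1 [159, 205, 197, 131, 139, 114, 126, 144, 156, 169, 180, 191, 200, 202, 202, 202, 204, 202, 197, 188, 175, 145, 108, 107, 109] [107, 105, 103, 101, 141, 128, 124, 139, 154, 168, 179, 193, 202, 204, 211, 215, 216, 210, 202, 194, 183, 167, 123, 109, 110]
b2 [144, 204, 142, 112, 109, 106, 111, 116, 119, 126, 181, 199, 208, 216, 220, 222, 216, 212, 206, 198, 183, 153, 107, 103, 104] [103, 103, 101, 102, 110, 139, 160, 173, 187, 194, 199, 208, 210, 211, 203, 201, 196, 187, 179, 170, 154, 143, 118, 104, 102]
```

View pics/cr1.png

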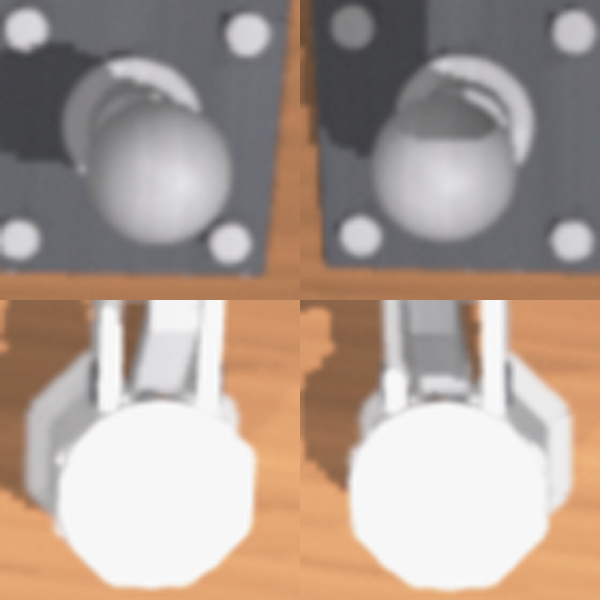

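```bash
cat > fit.py <<'E'
from h import *
import pickle
C=pickle.load(open('cams.pkl','rb'))
I={n:cv2.imread(f'pics/{n}.png') for n in ('b1','b2','r1','r2')}
def circ(n,c,r0,a0,a1,dr=4):
    g=cv2.GaussianBlur(cv2.cvtColor(I[n],cv2.COLOR_BGR2GRAY),(0,0),.6).astype(np.float32)
    P=np.array(c,float)
    for _ in range(4):
        pts=[]
        for a in np.radians(np.arange(a0,a1,6)):
            rr=np.arange(r0-dr,r0+dr,.2).astype(np.float32)
            v=cv2.remap(g,(P[0]+rr*np.cos(a)).astype(np.float32)[None],(P[1]+rr*np.sin(a)).astype(np.float32)[None],cv2.INTER_LINEAR)[0]
            k=np.argmin(np.gradient(v)); pts.append(P+rr[k]*np.array([np.cos(a),np.sin(a)]))
        pts=np.array(pts); A=np.c_[2*pts,np.ones(len(pts))]
        w=np.ones(len(pts))
        for _ in range(5):
            s=np.linalg.lstsq(A*w[:,None],(pts**2).sum(1)*w,rcond=None)[0]
            rad=np.sqrt(s[2]+s[0]**2+s[1]**2); e=np.hypot(*(pts-s[:2]).T)-rad; w=1/(1+(e/.4)**2)
        P=s[:2]; r0=rad
    return P,rad,np.abs(e).mean()
def blob(n,x,y,lo,hi,win,op=0):
    g=cv2.cvtColor(I[n],cv2.COLOR_BGR2GRAY); m=np.zeros_like(g); m[y-win:y+win,x-win:x+win]=cv2.inRange(g,lo,hi)[y-win:y+win,x-win:x+win]
    if op: m=cv2.morphologyEx(m,cv2.MORPH_OPEN,cv2.getStructuringElement(cv2.MORPH_ELLIPSE,(op,op)))
    k,l,st,ce=cv2.connectedComponentsWithStats(m); i=l[y,x]; return ce[i],st[i]
E
python3 - <<'E'
from fit import *
b=[circ('b1',(327,215),16.6,-10,190),circ('b2',(234.6,214.4),16.6,-10,190)]; print(b)
x,e=tri(C['b1'],b[0][0],C['b2'],b[1][0]); print('BALL',x.round(4),e.round(4))
h=[blob('r1',329,214,243,255,40,15),blob('r2',241,214,243,255,40,15)]; print(h)
x,e=tri(C['r1'],h[0][0],C['r2'],h[1][0]); print('HEADTOP',x.round(4),e.round(4))
S={}
for k,(u,v) in {'s1':((295,182),(213,182)),'s2':((348,183),(265,182)),'s3':((294,231),(215,230)),'s4':((343,232),(265,231))}.items():
    pa=blob('b1',*u,140,255,8);pb=blob('b2',*v,130,255,8)
    x,e=tri(C['b1'],pa[0],C['b2'],pb[0]); S[k]=x; print(k,pa[1][4],pb[1][4],x.round(4),e.round(4))
m=np.mean(list(S.values()),0); print('screws mean',m.round(4))
d=(S['s3']-S['s1']+S['s4']-S['s2']);print('yaw',np.arctan2(d[1],d[0]))
d=(S['s1']-S['s2']+S['s3']-S['s4']);print('yaw y',np.arctan2(-d[0],d[1]))
# plate visible bottom corners via white mask min area
for n in('b1','b2'):
    hsv=cv2.cvtColor(I[n],cv2.COLOR_BGR2HSV); mm=cv2.inRange(hsv,(0,0,175),(180,45,255)); mm[150:]=0
    k,l,st,ce=cv2.connectedComponentsWithStats(mm); i=1+np.argmax([s[4] if 150<s[0]<300 else 0 for s in st[1:]]); print(n,st[i])
    cn=max(cv2.findContours((l==i).astype(np.uint8),0,2)[0],key=cv2.contourArea); print(cv2.approxPolyDP(cv2.convexHull(cn),4,True)[:,0].tolist())
# weight
for n,u in(('r1',(335,54)),('r2',(237,55))): print(circ(n,u,21,180,360))
hs={n:cv2.resize(I[n][20:160,x-70:x+70],(400,400),interpolation=cv2.INTER_CUBIC) for n,x in(('r1',335),('r2',237))}
cv2.imwrite('pics/cr2.png',np.hstack(list(hs.values())))
E
```

```text
[(array([327.02617814, 215.30080999]), np.float64(15.871767646129268), np.float64(0.7260753278042514)), (array([234.12156036, 213.7153363 ]), np.float64(16.697659149446558), np.float64(0.31933361168567176))]
BALL [ 0.6494 -0.2057  0.0619] 0.0007
[(array([330.30420054, 214.93563686]), array([ 309,  194,   44,   43, 1476], dtype=int32)), (array([240.22885906, 215.43959732]), array([ 219,  195,   44,   42, 1490], dtype=int32))]
HEADTOP [0.618  0.2084 0.0493] 0.0
s1 81 33 [ 0.6227 -0.239   0.0127] 0.0001
s2 86 88 [ 0.6221 -0.175   0.0133] 0.0002
s3 76 81 [ 0.6868 -0.2383  0.0133] 0.0001
s4 78 84 [ 0.6862 -0.174   0.0128] 0.0001
screws mean [ 0.6545 -0.2066  0.013 ]
yaw 0.012621715326161373
yaw y -3.132427707254014
b1 [  278     0   110   118 11672]
[[387, 0], [377, 117], [280, 115], [280, 0]]
b2 [  182     0   107   117 11563]
[[288, 0], [285, 115], [187, 114], [182, 0]]
(array([332.76568292,  52.14625516]), np.float64(16.9038939004533), np.float64(0.803487339993378))
(array([235.16368361,  54.8631515 ]), np.float64(20.382534066529356), np.float64(0.9318601769992207))
```

View pics/cr2.png

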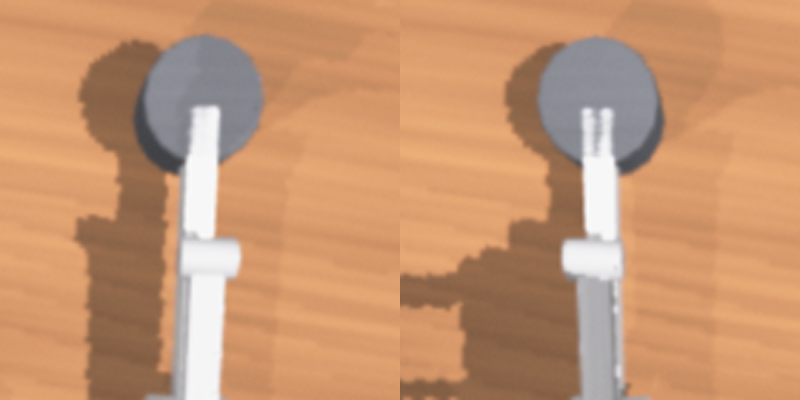

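The crop shows the handle roll at crop (210,258) and (592,258), and the weight disc at (203,95) and (598,98).

```bash
python3 - <<'E'
from fit import *
h=tri(C['r1'],(330.3,214.94),C['r2'],(240.23,215.44))[0]
w,e=tri(C['r1'],(335.9,53),C['r2'],(236,54)); print('W',w.round(4),e.round(4))
r,e=tri(C['r1'],(265+210/2.857-.3,20+258/2.857-.3),C['r2'],(167+192.5/2.857-.3,20+258/2.857-.3)); print('ROLL',r.round(4),e.round(4))
for p in (w,r):
    d=h-p; print('yaw',np.arctan2(d[1],d[0]),np.hypot(*d[:2]))
# plate near corners at z=.031, two view heights
for a,b in(((377,117),(285,115)),((280,115),(187,114))):
    print('plate corner',tri(C['b1'],a,C['b2'],b)[0].round(4), onz(C['b1'],a,.031).round(4))
print('ball2',tri(C['b1'],(326.85,214.65),C['b2'],(234.2,214.3)))
for z in (.06,):print(onz(C['b1'],(326.9,215),z),onz(C['b2'],(234.2,214.2),z))
E
```

```text
W [0.4487 0.1834 0.0408] 0.0002
ROLL [0.505  0.1917 0.067 ] 0.0004
yaw 0.1464392824386734 0.17113507801761166
yaw 0.1467938468603692 0.11428095559250454
plate corner [ 0.543  -0.1534  0.0322] [ 0.5435 -0.153   0.031 ]
plate corner [ 0.5451 -0.2608  0.0355] [ 0.5455 -0.2607  0.031 ]
ball2 (array([ 0.6496588 , -0.20573563,  0.06098868]), np.float64(0.00025006151579272607))
[ 0.65018184 -0.20549115  0.06      ] [ 0.65004272 -0.20588154  0.06      ]
```

The measurements agree with the text: bar yaw 0.147, head top z 49 mm, roll 114 mm behind the socket axis. The ball is near (0.650,-0.206,0.061) and the post_foot near (0.654,-0.206). Now I'll grip the roll lightly.

```bash
cat >> h.py <<'E'
TH=.1466; HEAD=np.array([.618,.2084]); U=np.array([np.cos(TH),np.sin(TH)]); GD=.0188
def st(s=''): print(s,round(manip.current_clock(),2),manip.current_tool_pos().round(4),'F',manip.current_force().round(2),'M',manip.current_wrist_torque().round(2),'gap',round(manip.current_finger_gap(),4))
E
python3 - <<'E'
from h import *
p=HEAD-.115*U; q=down(TH+np.pi/2)
manip.move_pose([*p,.14],q); st('above')
manip.servo_line([*p,.058-GD],vel=.12); st('at')
effector.close(4); st('closed')
c=cam('wrist'); cv2.imwrite('pics/g1.png',viewer.get_image('wrist')[:,:,::-1])
E
```

```text
above 4.95 [0.5051 0.1892 0.1398] F [ 0.95 -0.15  1.12] M [ 0.19 -0.22 -0.01] gap 0.0919
at 5.94 [0.5047 0.1921 0.0398] F [-0.57  0.77  0.54] M [ 0.11 -0.16 -0.  ] gap 0.0917
closed 7.05 [0.5042 0.1918 0.0392] F [-0.16  0.58  0.08] M [ 0.21 -0.06 -0.01] gap 0.02
```

View pics/g1.png

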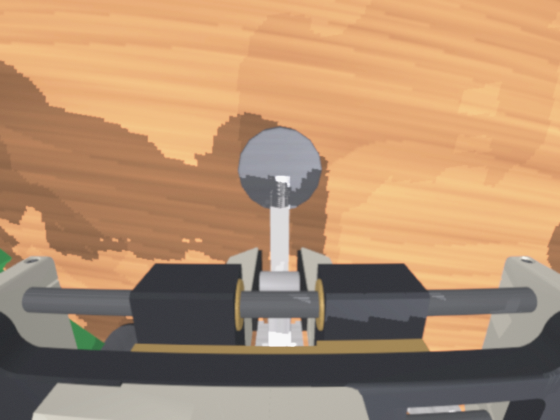

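The gap reads 20 mm and the roll sits between the pads at (279,282), so the grip is right. Next I'll swing it up the arc and watch the force.

```bash
python3 - <<'E'
from h import *
A=HEAD-.029*U; r=np.hypot(.086,.020); ph0=np.arctan2(.020,-.086)
for a in np.arange(.15,1.73,.15).tolist()+[1.72]:
    ph=ph0-a; p=A+r*np.cos(ph)*U; z=.038+r*np.sin(ph)
    manip.servo_line([*p,z-GD],vel=.09)
    f=manip.current_force()
    if a>1.3 or np.linalg.norm(f)>3: st(round(a,2))
    if np.linalg.norm(f)>10: print('stop');break
st('end')
cv2.imwrite('pics/s1.png',viewer.get_image('scene')[150:330,250:470,::-1])
cv2.imwrite('pics/g2.png',viewer.get_image('wrist')[:,:,::-1])
E
python3 -c "
import cv2;cv2.imwrite('pics/s1b.png',cv2.resize(cv2.imread('pics/s1.png'),None,fx=3.3,fy=3.3,interpolation=2))"
```

```text
1.35 9.8 [0.5901 0.2043 0.1074] F [1.62 0.24 0.19] M [-0.   -0.41  0.01] gap 0.02
1.5 10.1 [0.6032 0.2063 0.1063] F [ 0.9  -0.17 -0.33] M [ 0.08 -0.43  0.04] gap 0.02
1.65 10.4 [0.616  0.2081 0.1033] F [0.98 0.34 0.34] M [ 0.02 -0.46  0.05] gap 0.0198
1.72 10.65 [0.6218 0.209  0.1013] F [ 1.   -0.12  0.95] M [ 0.07 -0.35 -0.03] gap 0.0201
end 10.65 [0.6218 0.209  0.1013] F [ 1.   -0.12  0.95] M [ 0.07 -0.35 -0.03] gap 0.0201
```

View pics/s1b.png

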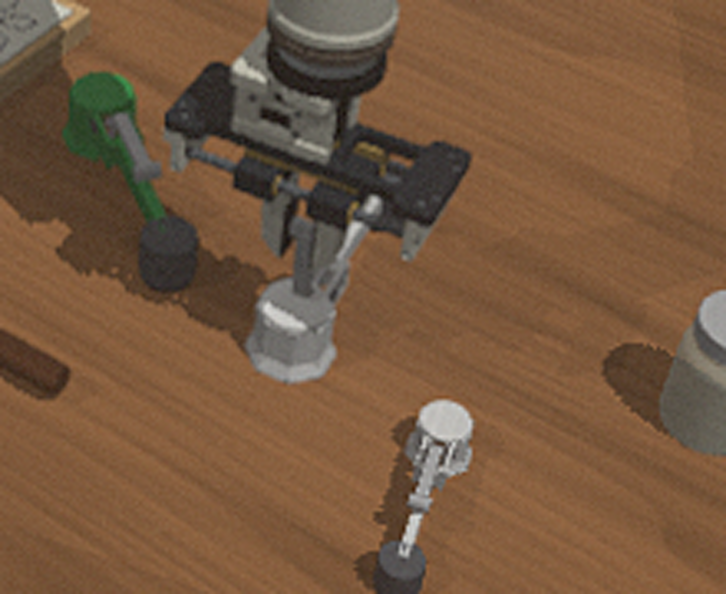

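View pics/g2.png

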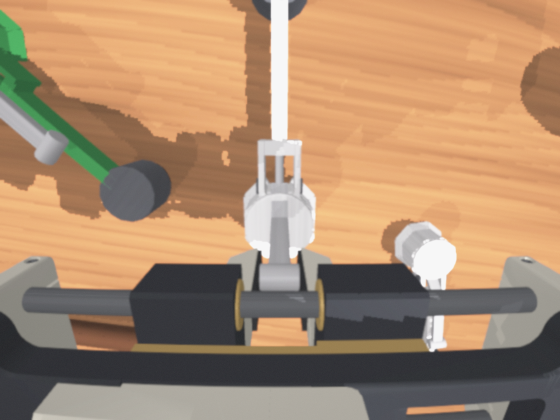

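The handle is up, with the roll still in the fingers. I'll nudge it further until the stop pushes back, then release.

```bash
python3 - <<'E'
from h import *
A=HEAD-.029*U; r=np.hypot(.086,.020); ph0=np.arctan2(.020,-.086)
for a in (1.745,1.77,1.8):
    ph=ph0-a; p=A+r*np.cos(ph)*U; z=.038+r*np.sin(ph)
    manip.servo_line([*p,z-GD],vel=.04); st(a)
    if np.linalg.norm(manip.current_force())>5: break
effector.open_jaws(); st('open')
p=manip.current_tool_pos(); manip.servo_line([p[0],p[1],.19],vel=.15)
u=HEAD-.10*U-.03*U; manip.move_pose([*u,.25],down(TH+np.pi/2)); st('up')
c=cam('wrist'); cv2.imwrite('pics/g3.png',viewer.get_image('wrist')[:,:,::-1])
import pickle; pickle.dump(c,open('c3.pkl','wb'))
cv2.imwrite('pics/s2.png',cv2.resize(viewer.get_image('scene')[150:330,250:470,::-1],None,fx=3.3,fy=3.3,interpolation=2))
E
```

```text
1.745 11.0 [0.6231 0.2093 0.1005] F [-1.92 -0.72  3.22] M [-0.11  0.23 -0.02] gap 0.0193
1.77 11.25 [0.6249 0.2095 0.0993] F [-3.2  -1.4   3.91] M [-0.17  0.67 -0.05] gap 0.0202
open 12.47 [0.6255 0.2095 0.0995] F [-0.09  0.38 -0.17] M [ 0.13 -0.17  0.05] gap 0.092
up 13.87 [0.4896 0.1885 0.2496] F [-0.47  0.26 -0.24] M [ 0.14 -0.15  0.  ] gap 0.0918
```

View pics/s2.png

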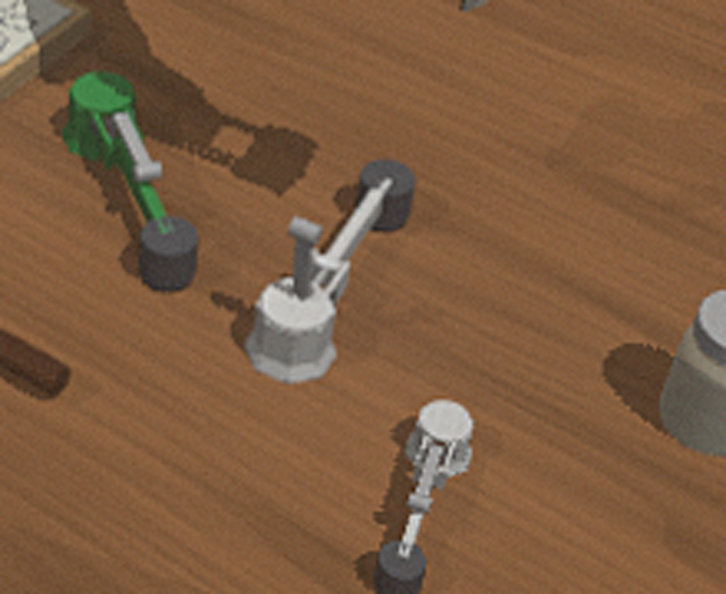

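View pics/g3.png

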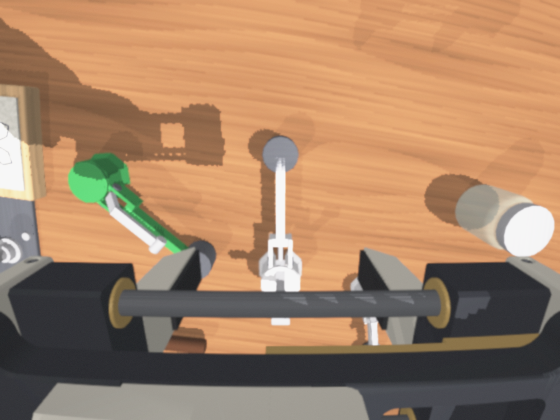

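The handle stands past upright and stays there. The bar's line in the wrist view still runs (281,154) to (281,270). I'll check the weight's position, grasp the bar and lift.

```bash
python3 - <<'E'
from h import *
import pickle
w=onz(pickle.load(open('c3.pkl','rb')),(281,154),.042); print('w',w.round(4),'expected',(HEAD-.17*U).round(4))
p=HEAD-.105*U; q=down(TH+np.pi/2)
manip.move_pose([*p,.13],q); manip.servo_line([*p,.032-GD],vel=.12); st('at')
effector.close(35); st('closed')
manip.servo_line([*p,.032-GD+.01],vel=.05); st('lift1')
manip.servo_line([*p,.13],vel=.15); manip.sleep(.2); st('lift'); st('lift')
cv2.imwrite('pics/s3.png',cv2.resize(viewer.get_image('scene')[130:310,250:470,::-1],None,fx=3.3,fy=3.3,interpolation=2))
cv2.imwrite('pics/g4.png',viewer.get_image('wrist')[:,:,::-1])
E
```

```text
w [0.4488 0.1839 0.042 ] expected [0.4498 0.1836]
at 15.65 [0.5147 0.1935 0.0139] F [0.49 0.22 0.01] M [ 0.09 -0.13 -0.01] gap 0.0915
closed 16.88 [0.5141 0.1931 0.0132] F [ 0.49  0.95 -0.23] M [ 0.12 -0.1   0.01] gap 0.0099
lift1 17.23 [0.5139 0.1928 0.0231] F [-0.56 -0.45 -6.49] M [ 0.16 -0.11 -0.  ] gap 0.0094
lift 18.29 [0.5134 0.1928 0.1289] F [ 0.46  0.41 -7.8 ] M [ 0.16 -0.17  0.01] gap 0.0098
lift 18.29 [0.5134 0.1928 0.1289] F [ 0.46  0.41 -7.8 ] M [ 0.16 -0.17  0.01] gap 0.0098
```

View pics/s3.png

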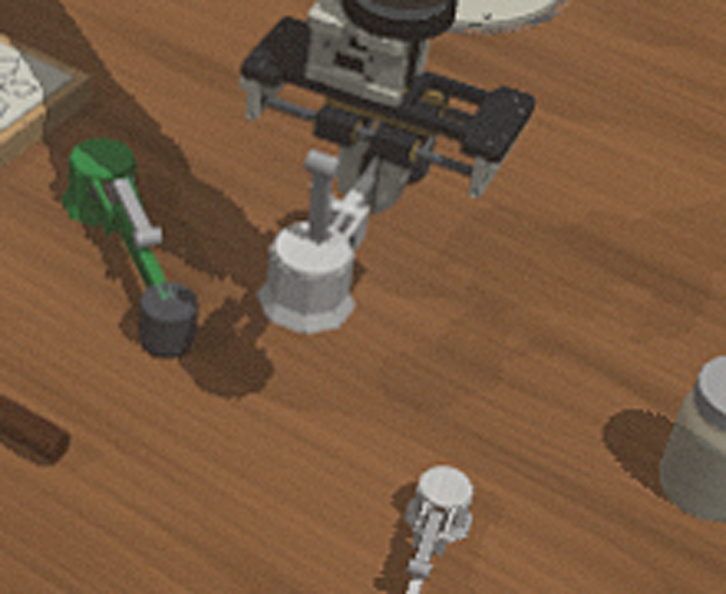

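View pics/g4.png

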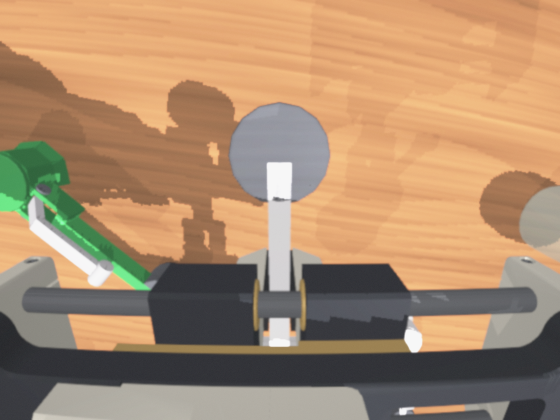

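The bar is held level, weighs about 7.7 N and lines up with the tool (weight at (280,152)). Next I'll carry it to the post and hover.

```bash
cat >> h.py <<'E'
TB=.012; UB=np.array([np.cos(TB),np.sin(TB)]); VB=np.array([-UB[1],UB[0]]); BALL=np.array([.6498,-.2057])
def favg(n=4,dt=.04):
    F=[]
    for _ in range(n): manip.sleep(dt); F.append(manip.current_force())
    return np.mean(F,0)
E
python3 - <<'E'
from h import *
p=BALL-.105*UB; q=down(TB+np.pi/2)
c=manip.current_tool_pos(); manip.servo_line([c[0],c[1],.16],vel=.2)
manip.servo_line([*p,.16],q,vel=.2); st('over')
manip.servo_line([*p,.105],vel=.1); manip.sleep(.3); st('hover'); F0=favg(8); print(F0.round(2)); np.save('F0.npy',F0)
cv2.imwrite('pics/s4.png',cv2.resize(viewer.get_image('scene')[90:250,150:330,::-1],None,fx=4,fy=3.7,interpolation=2))
cv2.imwrite('pics/g5.png',viewer.get_image('wrist')[:,:,::-1])
E
```

```text
over 20.85 [ 0.5449 -0.2055  0.1601] F [ 0.77  0.54 -7.56] M [ 0.12 -0.06 -0.02] gap 0.0096
hover 21.85 [ 0.5452 -0.2071  0.1056] F [ 0.36 -0.8  -7.95] M [ 0.1  -0.12  0.05] gap 0.0097
[ 0.26 -0.09 -7.66]
```

View pics/s4.png

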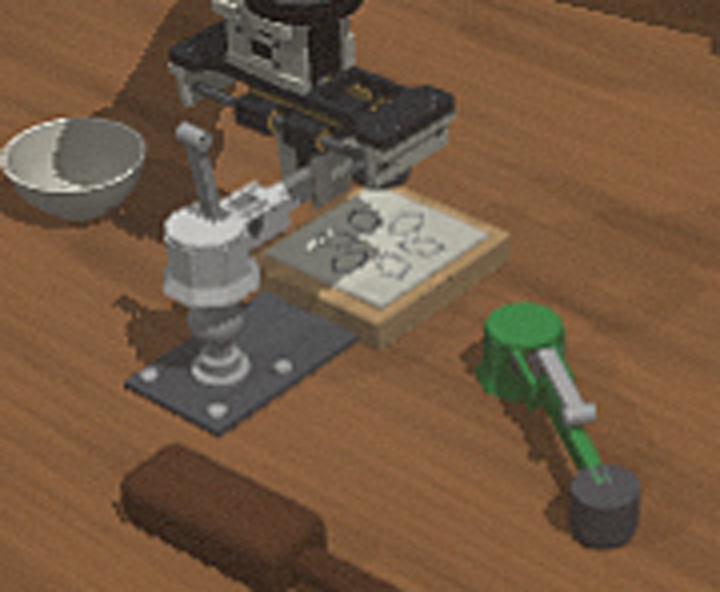

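View pics/g5.png

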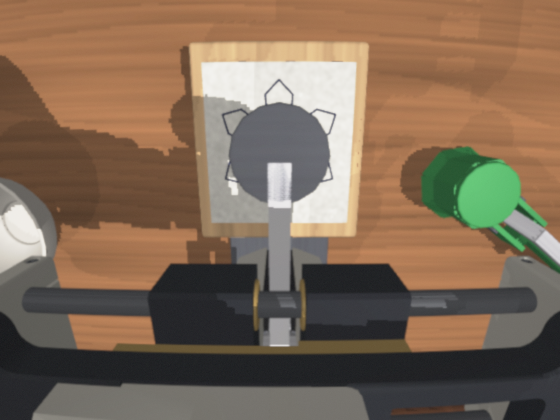

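In the scene view the head hangs right over the ball, and in the wrist view the foot is centred on the plate. Now I'll make the guarded descent.

```bash
python3 - <<'E'
from h import *
F0=np.load('F0.npy'); p=BALL-.105*UB; z=.105
while z>.043:
    s=.004 if z>.078 else .001
    z-=s; manip.servo_line([*p,z],vel=.04)
    d=favg(2,.03)-F0
    if z<.078: print(round(z,4),manip.current_tool_pos().round(4),d.round(2),round(manip.current_clock(),2))
    if d[2]>1.5 or np.hypot(*d[:2])>2.5:
        d=favg(4)-F0; print('chk',d.round(2))
        if d[2]>1.2 or np.hypot(*d[:2])>2: break
st('contact')
E
```

```text
0.077 [ 0.5447 -0.2069  0.0768] [-0.26  0.03 -0.01] 24.5
0.076 [ 0.5448 -0.2069  0.076 ] [-0.16  0.44  0.1 ] 24.82
0.075 [ 0.5448 -0.2069  0.075 ] [0.27 0.35 0.56] 25.13
0.074 [ 0.5448 -0.207   0.074 ] [-0.38  0.2  -0.24] 25.45
0.073 [ 0.5448 -0.2069  0.073 ] [0.51 0.32 0.31] 25.77
0.072 [ 0.5448 -0.207   0.0719] [-0.4   0.16 -0.16] 26.08
0.071 [ 0.5448 -0.207   0.071 ] [-0.82 -0.42  0.46] 26.4
0.07 [ 0.5448 -0.207   0.07  ] [-0.31  0.23  0.6 ] 26.72
0.069 [ 0.5448 -0.207   0.069 ] [-0.13 -0.19 -0.35] 27.03
0.068 [ 0.5448 -0.2069  0.068 ] [-0.16  0.48  0.33] 27.35
0.067 [ 0.5448 -0.2069  0.067 ] [-0.78  0.9   0.47] 27.67
0.066 [ 0.5448 -0.207   0.066 ] [-0.01  0.3   0.54] 27.98
0.065 [ 0.5448 -0.207   0.065 ] [-0.09  0.22 -0.43] 28.3
0.064 [ 0.5448 -0.207   0.064 ] [-0.25 -0.11  0.01] 28.62
0.063 [ 0.5448 -0.2069  0.063 ] [-0.35 -0.27  0.24] 28.93
0.062 [ 0.5448 -0.2069  0.062 ] [ 0.14 -0.06  0.17] 29.25
0.061 [ 0.5448 -0.207   0.061 ] [-0.01 -0.16  0.15] 29.57
0.06 [ 0.5448 -0.2069  0.0599] [-0.24  0.27  0.04] 29.88
0.059 [ 0.5448 -0.207   0.059 ] [-0.55 -0.27 -0.29] 30.2
0.058 [ 0.
[... 207 characters left out ...]
0.24] 31.47
0.054 [ 0.5448 -0.2069  0.0539] [-0.48  0.37  0.66] 31.78
0.053 [ 0.5448 -0.207   0.053 ] [ 0.13 -0.32 -0.2 ] 32.1
0.052 [ 0.5448 -0.2069  0.052 ] [-0.36 -0.   -0.27] 32.42
0.051 [ 0.5448 -0.2069  0.051 ] [-0.38  0.24  0.44] 32.73
0.05 [ 0.5448 -0.207   0.05  ] [-0.54  0.09  0.13] 33.05
0.049 [ 0.5448 -0.207   0.049 ] [0.02 0.45 0.01] 33.37
0.048 [ 0.5448 -0.207   0.048 ] [0.21 0.42 0.04] 33.68
0.047 [ 0.5448 -0.2069  0.0469] [ 0.03 -0.05 -0.3 ] 34.0
0.046 [ 0.5448 -0.207   0.046 ] [-0.46 -0.23  0.34] 34.32
0.045 [ 0.545  -0.207   0.0452] [-0.24 -0.38  1.62] 34.63
chk [-0.6   0.32  2.06]
contact 34.8 [ 0.545  -0.207   0.0451] F [-0.58 -0.   -5.55] M [ 0.1  -0.2  -0.01] gap 0.0098
```

Contact came at tcp z≈0.045, with the ball deep in the socket and no sideways push. I'll settle at about 5 N and use the moment to tell head contact from foot contact.

```bash
python3 - <<'E'
from h import *
F0=np.load('F0.npy'); c=manip.current_tool_pos(); p=BALL-.105*UB; z=.045
for i in range(5):
    F=[];M=[]
    for _ in range(6): manip.sleep(.04);F.append(manip.current_force());M.append(manip.current_wrist_torque())
    d=np.mean(F,0)-F0; print(z,d.round(2),np.mean(M,0).round(3),manip.current_tool_pos().round(4),round(manip.current_clock(),2))
    if d[2]>4 or i==4: break
    z-=.0004; manip.servo_line([*p,z],vel=.02)
cv2.imwrite('pics/s5.png',cv2.resize(viewer.get_image('scene')[90:250,150:330,::-1],None,fx=4,fy=3.7,interpolation=2))
cv2.imwrite('pics/g6.png',viewer.get_image('wrist')[:,:,::-1])
E
```

```text
0.045 [-0.33  0.16  2.08] [ 0.098 -0.274  0.018] [ 0.545  -0.207   0.0451] 35.05
0.0446 [-0.9   0.08  4.41] [ 0.137 -0.292  0.01 ] [ 0.5451 -0.2069  0.0448] 35.55
```

View pics/s5.png

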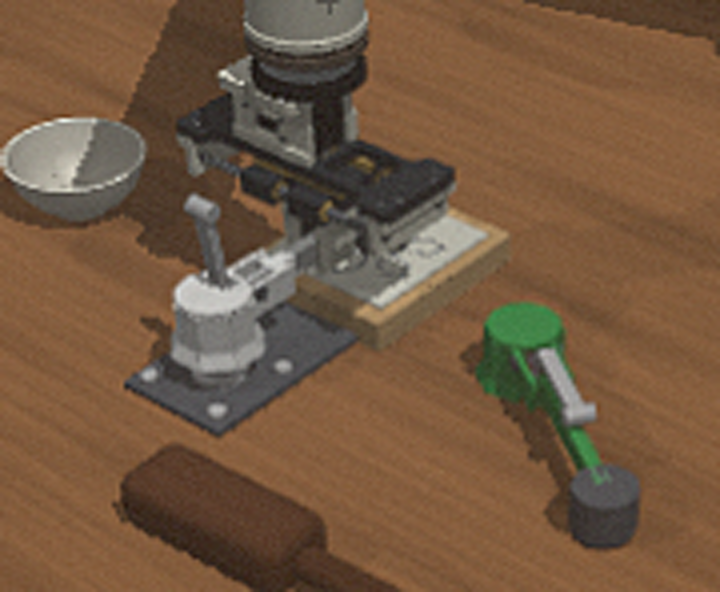

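View pics/g6.png

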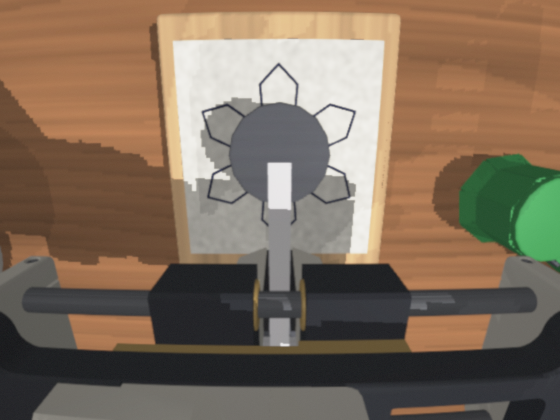

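The moments put about 2.7 N on the ball and 1.7 N under the foot, so the bar is level and resting on both. It has been held at about 4.4 N. After a further pause I'll let go and then grip the handle roll lightly again.

```bash
python3 - <<'E'
from h import *
manip.sleep(.5); st('pause')
effector.open_jaws(); st('open'); 
c=manip.current_tool_pos(); manip.servo_line([BALL[0]-.105*UB[0],BALL[1]-.105*UB[1],.20],vel=.2)
A=BALL-.029*UB; r=np.hypot(.086,.020); ph0=np.arctan2(.020,-.086); ZA=.0316+.038; a=1.70
ph=ph0-a; p=A+r*np.cos(ph)*UB; z=ZA+r*np.sin(ph)
q=down(TB+np.pi/2)
v=BALL-.06*UB
manip.move_pose([*v,.26],q); st('look'); 
cv2.imwrite('pics/g7.png',viewer.get_image('wrist')[:,:,::-1])
cv2.imwrite('pics/s6.png',cv2.resize(viewer.get_image('scene')[90:250,150:330,::-1],None,fx=4,fy=3.7,interpolation=2))
manip.servo_line([*p,.20],vel=.2); st('above roll'); print(p,z)
E
```

```text
pause 36.15 [ 0.545  -0.207   0.0448] F [-0.59 -0.52 -1.81] M [ 0.08 -0.41  0.05] gap 0.0097
open 37.49 [ 0.5448 -0.2069  0.0446] F [-0.28  0.17  0.66] M [ 0.1  -0.1   0.01] gap 0.0918
look 38.82 [ 0.5902 -0.2057  0.2593] F [-0.86 -0.76 -0.95] M [ 0.12 -0.13 -0.  ] gap 0.0915
above roll 39.5 [ 0.6509 -0.2053  0.1995] F [-0.6   0.38  0.35] M [ 0.13 -0.13 -0.01] gap 0.0915
[ 0.65171378 -0.20567703] 0.1523062838130018
```

View pics/s6.png

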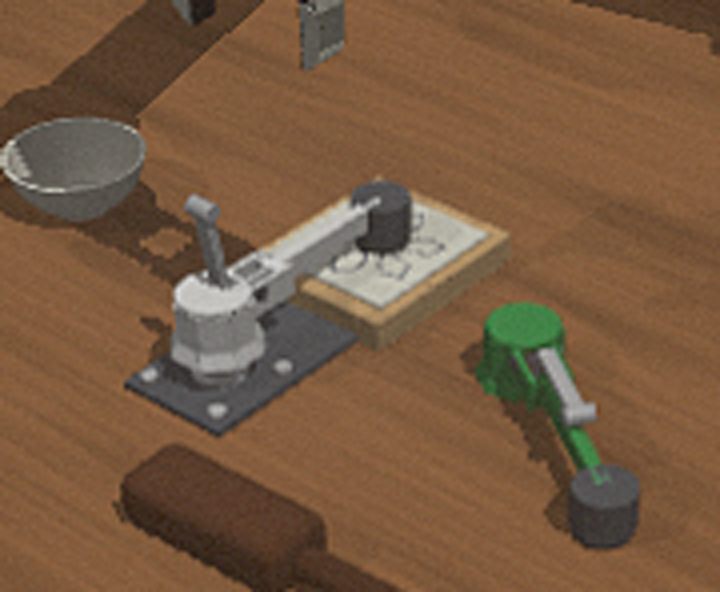

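View pics/g7.png

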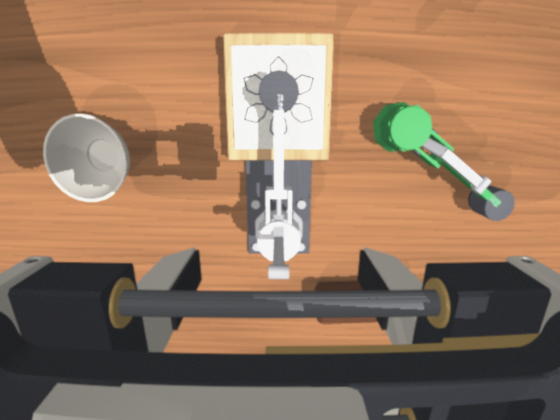

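The bar now stands on its own, with the socket over the ball, the foot on the plate at wrist (279,92) and the handle up. Next I'll take the roll lightly, swing it down, then press it with closed fingers.

```bash
python3 - <<'E'
from h import *
A=BALL-.029*UB; r=np.hypot(.086,.020); ph0=np.arctan2(.020,-.086); ZA=.0316+.038
def pt(a):
    ph=ph0-a; return [*(A+r*np.cos(ph)*UB),ZA+r*np.sin(ph)-GD]
manip.servo_line(pt(1.70),vel=.1); st('at'); B=favg(4); effector.close(4); st('closed')
for a in [1.5,1.3,1.1,.9,.75,.6,.45,.35,.25,.18,.12,.08]:
    manip.servo_line(pt(a),vel=.08); d=manip.current_force()-B
    print(a,d.round(2),round(manip.current_clock(),2))
    if np.linalg.norm(d)>8: print('stop');break
st('end')
cv2.imwrite('pics/g8.png',viewer.get_image('wrist')[:,:,::-1])
cv2.imwrite('pics/s7.png',cv2.resize(viewer.get_image('scene')[90:250,150:330,::-1],None,fx=4,fy=3.7,interpolation=2))
E
```

```text
at 40.32 [ 0.6521 -0.2054  0.1338] F [-0.24  0.51  0.01] M [ 0.12 -0.1  -0.03] gap 0.0918
closed 41.59 [ 0.6517 -0.2057  0.1335] F [ 0.37 -0.15 -0.19] M [ 0.12 -0.13 -0.  ] gap 0.02
1.5 [-1.6   0.06 -0.11] 41.96
1.3 [-0.43 -0.18  0.53] 42.33
1.1 [-2.2   1.43  1.39] 42.69
0.9 [-2.36 -0.23 -0.05] 43.06
0.75 [-0.89 -0.12 -0.94] 43.38
0.6 [-0.62 -0.42 -3.35] 43.69
0.45 [-0.02  0.28 -2.18] 44.01
0.35 [ 0.72 -0.67 -1.52] 44.27
0.25 [ 1.08  0.55 -2.3 ] 44.52
0.18 [-0.28  0.87 -2.17] 44.77
0.12 [-0.08  0.69 -2.06] 45.02
0.08 [-0.05 -0.41 -1.7 ] 45.27
end 45.27 [ 0.5365 -0.2071  0.0774] F [-0.04 -0.56 -1.66] M [ 0.07 -0.14  0.08] gap 0.0202
```

View pics/s7.png

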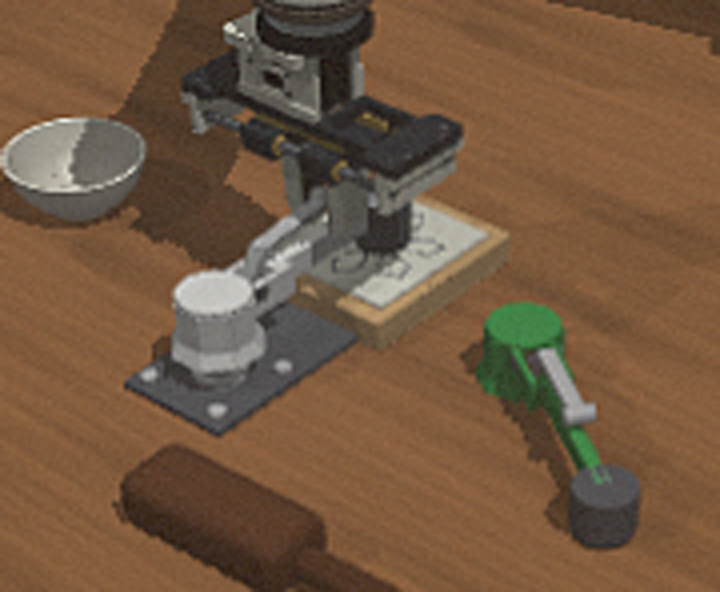

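View pics/g8.png

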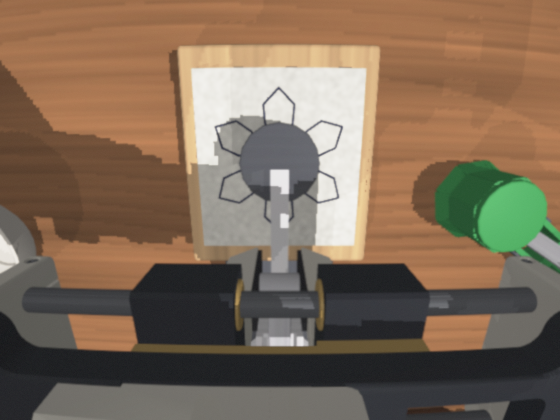

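The handle is nearly down, the forces stayed small and the bar is still seated. I'll let go, shut the fingers and press the roll from above, with force guarded.

```bash
python3 - <<'E'
from h import *
A=BALL-.029*UB; p=A-.086*UB
effector.open_jaws(); c=manip.current_tool_pos(); manip.servo_line([c[0],c[1],.135],vel=.15)
effector.close(20); manip.servo_line([*p,.112],vel=.1); manip.sleep(.1); B=favg(5); st('ready'); print(B.round(2))
z=.108; 
while z>.085:
    manip.servo_line([*p,z],vel=.03); d=favg(2,.03)-B
    print(round(z,4),manip.current_tool_pos()[2].round(4),d.round(2),round(manip.current_clock(),2))
    if d[2]>8.5: break
    z-=.001 if d[2]<3 else .0005
manip.sleep(.3); st('pressed'); print((favg(4)-B).round(2))
cv2.imwrite('pics/s8.png',cv2.resize(viewer.get_image('scene')[90:250,150:330,::-1],None,fx=4,fy=3.7,interpolation=2))
E
```

```text
ready 49.26 [ 0.5351 -0.2071  0.1124] F [ 0.59 -0.01 -0.02] M [ 0.12 -0.18 -0.04] gap 0.0005
[ 0.25 -0.16  0.3 ]
0.108 0.1079 [-0.53  0.99 -0.26] 49.61
0.107 0.107 [-0.53  0.4  -0.47] 49.92
0.106 0.106 [ 0.25  0.31 -0.33] 50.24
0.105 0.105 [-0.49  0.45  0.14] 50.56
0.104 0.1039 [-0.33  0.16  0.76] 50.88
0.103 0.103 [-0.58  0.06  0.03] 51.19
0.102 0.102 [-0.06  0.12 -0.46] 51.51
0.101 0.101 [-0.13  0.23  0.03] 51.83
0.1 0.0999 [ 0.12 -0.02 -0.31] 52.14
0.099 0.099 [-1.02 -0.33 -0.56] 52.46
0.098 0.098 [-0.51  0.53  0.49] 52.77
0.097 0.0971 [-0.53  0.24 -0.02] 53.09
0.096 0.0966 [-2.42  0.67  6.28] 53.41
0.0955 0.0964 [-3.76  0.4   9.36] 53.73
pressed 54.02 [ 0.535  -0.2072  0.0964] F [-2.96  0.36  9.04] M [ 0.22  0.6  -0.05] gap 0.0003
[-3.47 -0.1   8.95]
```

View pics/s8.png

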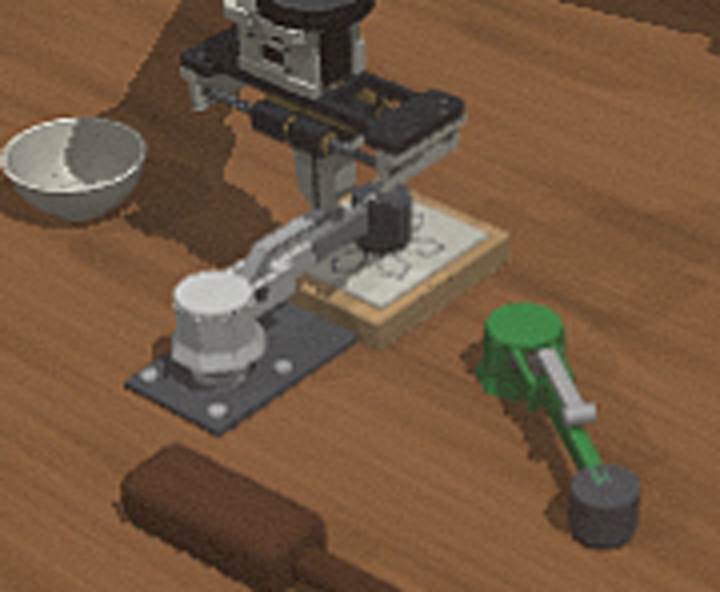

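The press met a firm stop with the roll's top at 96.5 mm, exactly where handle angle 0 puts it (96.6 mm), at about 9 N. I'll retreat and verify with a two-view look.

```bash
python3 - <<'E'
from h import *
import pickle
c=manip.current_tool_pos(); manip.servo_line([c[0],c[1],.2],vel=.15)
q=down(TB+np.pi/2); out={}
for n,dy in(('e1',-.05),('e2',.05)):
    v=BALL-.02*UB+dy*VB; manip.move_pose([*v,.22],q); manip.sleep(.1)
    out[n]=cam('wrist'); cv2.imwrite(f'pics/{n}.png',viewer.get_image('wrist')[:,:,::-1])
pickle.dump(out,open('ce.pkl','wb')); st()
cv2.imwrite('pics/s9.png',viewer.get_image('scene')[:,:,::-1])
I=[cv2.imread(f'pics/e{i}.png') for i in(1,2)]
cv2.imwrite('pics/e12.png',np.hstack([cv2.resize(I[0][:260,240:400],(390,600),interpolation=2),cv2.resize(I[1][:260,150:310],(390,600),interpolation=2)]))
E
```

```text
56.39 [ 0.6288 -0.1579  0.2198] F [ 0.56 -0.09 -0.47] M [ 0.13 -0.12  0.01] gap 0.0002
```

View pics/e12.png

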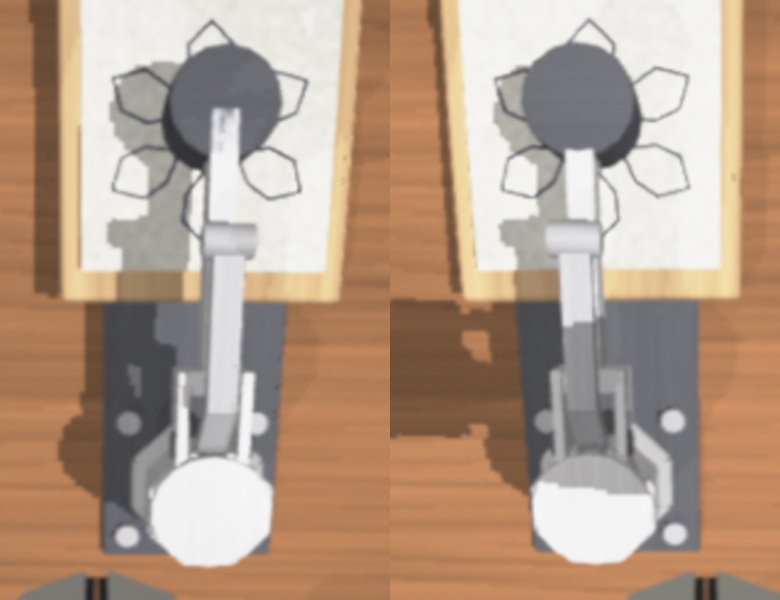

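View pics/s9.png

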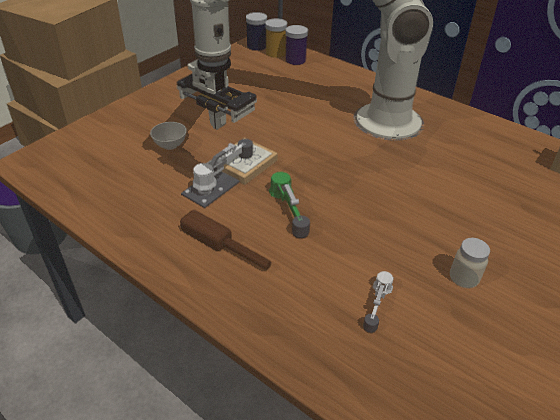

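The crops show the head seated on the base at (211,510) and (595,510), the roll down behind it at (231,239) and (573,239), and the foot centred on the flower. In the scene view the mallet, jar and bowl are where they were. I'll triangulate once more and hand in.

```bash
python3 - <<'E'
from h import *
import pickle
C=pickle.load(open('ce.pkl','rb'))
f=lambda a,b:tri(C['e1'],(240+a[0]/2.4375-.3,a[1]/2.3077-.3),C['e2'],(150+(b[0]-390)/2.4375-.3,b[1]/2.3077-.3))[0].round(4)
print('roll',f((231,239),(573,239)),'head',f((211,511),(595,510)),'weight',f((225,100),(579,100)))
manip.hand_in(); print(manip.current_clock())
E
```

```text
roll [ 0.5341 -0.2075  0.0962] head [ 0.6502 -0.2057  0.0782] weight [ 0.4787 -0.2081  0.0699]
the job is handed in; nothing more can be done
the job is handed in; nothing more can be done
```

The bar is coupled to the ball post and its handle is pressed fully down. I handed the job in at about 56 s on the robot's clock; no verdict is reported.

- **Raising the handle:** I gripped the roll at 4 N and swung it up to the upper stop, which pushed back with about 5 N. It stayed there after release.
- **Seating the socket:** I carried the bar to the post and lowered it in small steps. Contact came with the ball deep in the socket and under 1 N sideways. I held it there at about 4 to 6 N for roughly a second, and the wrist moments put the load on both the ball and the foot. Only then did I let go.
- **Locking:** I swung the handle down, then pressed it from above with the fingers shut, up to about 9 N. It stopped with the roll's top at 96.5 mm; 96.6 mm corresponds to fully down.

**Final checks:** The last two wrist views put the roll top at 96 mm and the foot's weight over the middle of the plate. By eye, the mallet, jar and bowl had not moved.

**Disagreements:**
- **Ball height:** the camera put the ball's centre at about 61 mm, but by feel it is about 56 mm. I went by feel.
- **Head and weight tops:** the last picture read these at 78 mm and 70 mm, about 2 to 3 mm off what the seating height implies. That is within that view's error.
- **Swinging the handle down:** the force read about 2 N downward instead of resistance. I did not find out why.

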